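Pin back the belt tensioner of a potter's wheel

TASK

The belt is off this potter's wheel drive and its sprung tensioner arm must be held back for fitting a new one. Take the stop pin (the tall thick one with the square head) out of the wooden rack, push the arm back against its spring with the side of the pin until the pointer has passed the first long mark of the scale, then feel with the pin's foot for the quadrant hole that lies between the two long marks and set the pin fully home in it, so that when let go it stands upright and holds the pointer between those marks. Press gently throughout, never let the arm spring back, and leave the other two pins, the mug and the vase alone.

Things in the scene. Friction and masses are not known exactly. Their poses are not given: they have to be found in the camera images.
- drive_plate: Fixed grey base 240 x 300 mm, origin at its underside, z up. On it, below the arm, a dark steel stop quadrant, top face 32 mm above the origin, with three holes 20 degrees apart (11.5 wide, 1.5 chamfer, 16 deep). It was clamped by hand: its middle hole holds the arm at 25 degrees, give or take 6, measured nowhere, so feel for it. Black scale marks every 5 degrees; those at 15 and 35 are long.
- tensioner (a joint): Deflection of the arm (rad): 0 at rest, 0.262 and 0.611 at the long marks, 0.87 end stop; grows clockwise from above. Pivot at base x,y (20,-100) mm; at rest the arm points to 110 degrees from base +x. Arm 18 mm wide, 3 to 22 mm above the quadrant's top. Spring: 2 N at rest, 4 N at 25 degrees, met 85 mm from the pivot. Push its -x flank towards base +x.
- pointer (a point): Tip of the thin black pointer at the end of the arm, beyond the black idler roller (radius 21 mm, 130 mm from the pivot, top 26 mm above the quadrant); the tip is 176 mm from the pivot, 4.5 mm above the quadrant's top; at rest at base x,y (-40.2, 65.4) mm. Also fixed on the base: two pulleys, 43 mm high, at base x,y (-86,122), radius 30, and (-88,-105), radius 22.
- stop_pin: Steel pin, 0.1 to 0.2 kg, upright in the rack: foot 10 mm wide, 14 long, tip tapered, then a shoulder and a round body 18 wide and 25 long, then a square head 18 x 18, 37 long, with faces to its x and y (76 in all). Origin: the foot's tip, z up. Home, its shoulder sits on the quadrant, whose hole centres lie 85 mm along the arm, 18 mm beside its centre line.
- rack: Fixed wooden rack 200 x 56 x 30 mm, origin under its centre, long along its x, three holes 65 mm apart (12 wide, 18 deep) along its middle, one pin in each, in any order; the pins' shoulders sit on its top.
- slender_pin: Bystander: round steel pin as tall as the stop pin (76 mm) but its body is only 13 mm wide; stands in the rack. Origin at the foot's tip.
- short_pin: Bystander: round steel pin as thick as the stop pin (18 mm) but only 50 mm tall in all; stands in the rack. Origin at the foot's tip.
- mug: Bystander: white glazed mug, 80 mm wide, 90 mm tall, with a handle. Origin under its centre.
- bud_vase: Bystander: terracotta narrow-necked vase, 84 mm wide, 135 mm tall. Origin under its centre.
Mind the look-alikes: they are no part of the job. What is shaped like the stop_pin but yellow is not meant.

How it is judged:
By the outcome, as a careful person would: the job done as asked, in the order asked, and still so for the second after the job is handed in, with the robot touching nothing.
It also fails if it takes over 64 s, if anything falls off the work surface, if the arm or the gripper's body presses on something with over 40 N, if the wrist force passes 120 N, or if a joint passes its speed limit or range.

ROBOT

A 7-joint arm with a two-finger parallel gripper is mounted at the origin on the work surface. World frame = base frame: x ahead of the robot, y to its left, z up, the work surface at z = 0. Lengths are in m, angles in rad, forces in N, time in s.
With the tool pointing down it reaches from about 0.35 to 0.9 m from the base axis. Payload 8.1 kg.
Tool frame: the origin (TCP) lies on the centre line of the jaws, within the pads' length; the fingertips stand 17 mm ahead of it and the grasp point (between the pads) lies 2 mm behind it; z points along the fingers, y is the direction in which the jaws open and shut (so a half turn about z gives the same grasp; the last joint's range is limited). The gripper opens to 92 mm and grips with 3 to 60 N. Pads are 19 mm wide; open, the fingers measure 130 mm over their backs; the gripper's body (75 mm by 190 mm) begins 47 mm behind the grasp point.
Start: joints at [1.165, 0.434, 0.025, 1.573, -0.012, 1.134, -0.075], TCP at [0.186, -0.597, 0.244] pointing down, gripper open.
Joint ranges: [-2.62, 2.62], [-0.44, 2.09], [-1.27, 1.32], [0.08, 2.57], [-1.32, 4.46], [0.12, 2], [-2.74, 2.74]. Speed limits (rad/s): [2.22, 2.22, 3.01, 3.01, 3.14, 3.14, 3.14].

INTERFACE

Orientations are given as a rotation vector (axis times angle).
In Python, from cell import arm, imaging, job gives the robot as it stands.
- The arm moves only by the tool jog_arm, never from a script. Its argument "moves" is a list of rows, each an object with "fingers": the closure, from -1 (fully open) to 1 (shut); "xyz": the shift along the tool's x, y, z in cm, a list of three; "angular": the turn, a rotation vector about the tool's x, y, z in rad, a list of three. In form: [{"fingers": fingers, "xyz": [dx, dy, dz], "angular": [ax, ay, az]}, ...]. A call has 1 to 12 rows; each row is the pose to reach, as a shift and turn from the pose commanded when the call began, along the tool's axes at that moment; what a row does not reach only later rows make up. A row lasts 1/8 s, in which the tool goes at most 62.5 mm and 10.7 degrees, less where a joint would pass 70% of its speed; a pose out of reach is approached as far as the arm can. A call with a gripper value outside its range is refused whole. The fingers move at their own pace and stop on an object; "grip_force" is the grip in N (left out, the last holds). Time passes only in rows, so rows that repeat a pose let the fingers close. It gives the time, the measured TCP pose, the force and the opening at its end, in the units of the state.
- arm.observe(): the state, without advancing time (a new reading comes with each control period).
- imaging.get_image(name): name is "scene" or "top"; returns the picture (400x640x3 uint8, red, green, blue); there is no depth.
- imaging.camera_params(name): a dict with "fx", "fy", "cx", "cy" (pixels), "rvec" (rotation vector, rad) and "tvec" (3), from world to camera coordinates, as OpenCV has them. Camera axes: x right, y down, z forward; pixel columns grow to the right and rows downward; lengths in m; the calibration is good to about 2 mm. A picture is of the moment at which its call begins. camera_params takes no time and is no camera call.
- job.sign_off(): hands the job in, once; it reports no verdict.
The state is a dict: "clock": time; "joints": joint angles; "dq": joint speeds; "joint_efforts": joint torques, N m; "position": TCP position; "ee_rot": TCP orientation; "force": force on the tool from outside, world axes, zero at the start; "ft_torque": the same for the moment, N m; "width": opening from 0.0 (shut) to 1.0 (fully open).
Only numpy, scipy, OpenCV 4.12 (cv2) and the standard library are available. Lean on these libraries where they do the work, as an engineer would, in place of code of your own. Each camera call takes 0.05 s, during which the arm holds its last target. There are 200 camera calls.

## Working session

There is one attempt and no reset: what is moved stays moved. The work goes in short steps, Python scripts to look and compute and a tool call to move; the robot and the scene stay as the last step left them, time stands still between calls to the robot, and variables do not carry over. Pictures are saved under pics/ and viewed, about 8 in all and at most 12, crops included, and the job is handed in when it is done.

Besides the shell and the picture viewer there is one more tool, called as name(argument=value, ...) on one line, values as JSON. jog_arm: Moves the arm, as the interface text tells. Its arguments: {"type":"object","properties":{"moves":{"type":"array"},"grip_force":{"type":"number"}},"required":["moves"]}

```bash
ls; mkdir -p pics
python3 - <<'E'
from cell import arm, imaging, job
import cv2,json
for n in("scene","top"):
    cv2.imwrite(f"pics/{n}0.png",imaging.get_image(n)[:,:,::-1]); print(n,imaging.camera_params(n))
print(arm.observe())
E
```

```text
pics
scene {'fx': 365.54054723905335, 'fy': 365.54054723905335, 'cx': 316.4278744991017, 'cy': 202.5374512232181, 'rvec': array([ 2.25596298,  0.70823112, -0.27741174]), 'tvec': array([-0.43897815, -0.14981045,  1.2623324 ])}
top {'fx': 423.9631639448345, 'fy': 423.9631639448345, 'cx': 320.44288331412827, 'cy': 201.1117847642667, 'rvec': array([ 2.2100905 , -2.16054258,  0.08683374]), 'tvec': array([0.04185436, 0.5116428 , 1.12144449])}
{'clock': 0.1, 'joints': array([ 1.16538799,  0.43511264,  0.02498971,  1.57400759, -0.01155045,
        1.13401173, -0.07509151]), 'dq': array([-4.15570744e-06, -7.57808664e-04, -4.61402668e-04, -1.11301390e-03,
        5.70130107e-04,  5.64030579e-04,  5.30962817e-05]), 'joint_efforts': array([ 2.66393341e-03, -6.69117594e+01,  9.87746604e-01, -3.15141678e+01,
       -6.05390361e-02,  3.73710506e-02,  3.44263924e-05]), 'position': array([ 0.18617262, -0.59616869,  0.24304833]), 'ee_rot': array([-3.10433999e+00, -4.73547958e-01,  6.03729673e-04]), 'force': array([-0.07472776, -0.27420594, -1.0473924 ]), 'ft_torque': array([-0.02345759,  0.0150552 ,  0.01384084]), 'width': 1.0006456801240808}
```

View pics/scene0.png

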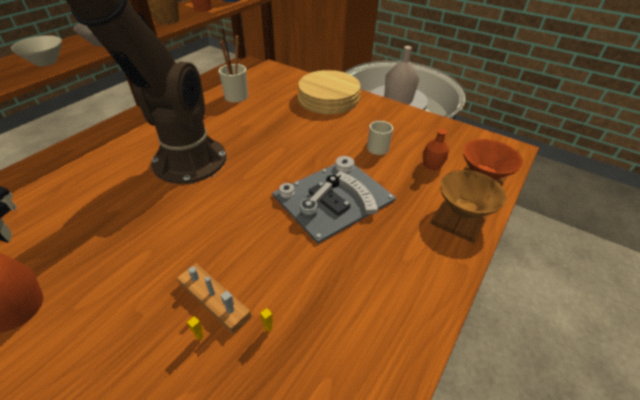

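View pics/top0.png

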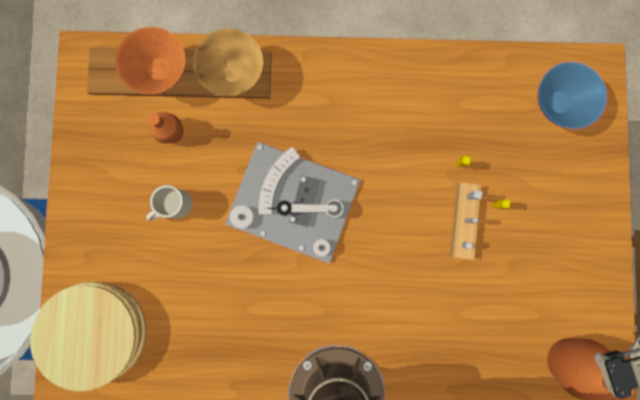

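The scene view shows rack pins at (193,272), (209,285) and (228,300), with yellow look-alikes at (195,328) and (267,320). In the top view the rack is at (467,220), with pins at (475,195), (471,220) and (468,245). The drive plate is centred near (293,202). The mug (170,203) and vase (165,127) are further left.

Candidates for the stop pin are the three rack pins and the two yellow ones. I expect it's the one at scene (228,300), thick with a square head. I'll check that in a close crop and measure.

```bash
cat > h.py <<'E'
import numpy as np, cv2
from cell import arm, imaging, job
P={n:imaging.camera_params(n) for n in("scene","top")}
def ray(n,u,v,z):
    p=P[n]; R=cv2.Rodrigues(p["rvec"])[0]; c=-R.T@p["tvec"]
    d=R.T@np.array([(u-p["cx"])/p["fx"],(v-p["cy"])/p["fy"],1]); return c+d*(z-c[2])/d[2]
def proj(n,X):
    p=P[n]; K=np.array([[p["fx"],0,p["cx"]],[0,p["fy"],p["cy"]],[0,0,1]])
    return cv2.projectPoints(np.atleast_2d(np.float64(X)),p["rvec"],p["tvec"],K,None)[0][:,0]
E
python3 - <<'E'
from h import *
s=cv2.imread("pics/scene0.png"); t=cv2.imread("pics/top0.png")
a=cv2.resize(s[255:345,165:285],(480,360),interpolation=cv2.INTER_CUBIC)
b=cv2.resize(t[170:270,440:520],(288,360),interpolation=cv2.INTER_CUBIC)
cv2.imwrite("pics/c1.png",np.hstack([a,b]))
c=cv2.resize(t[135:270,215:370],None,fx=5,fy=4.4,interpolation=cv2.INTER_CUBIC)
cv2.imwrite("pics/c2.png",cv2.resize(t[135:270,215:370],None,fx=4.4,fy=4.4,interpolation=cv2.INTER_CUBIC))
hsv=cv2.cvtColor(t,cv2.COLOR_BGR2HSV)
for nm,u,v,z in[("p1",475,195,.09),("p2",471,220,.09),("p3",468,245,.07)]: print(nm,ray("top",u,v,z))
# plate mask: grey low saturation
m=((hsv[:,:,1]<70)).astype(np.uint8)
m[:, :222]=0;m[:,365:]=0;m[:138]=0;m[268:]=0
m=cv2.morphologyEx(m,cv2.MORPH_CLOSE,np.ones((9,9)))
k=max(cv2.findContours(m,0,2)[0],key=cv2.contourArea); r=cv2.minAreaRect(k);bx=cv2.boxPoints(r)
print("plate px",bx); print([ray("top",*q,.012).round(4) for q in bx])
# rack
m=cv2.inRange(hsv,(8,60,150),(22,165,255)); m[:,:440]=0;m[:,500:]=0;m[:170]=0;m[270:]=0
m=cv2.morphologyEx(m,cv2.MORPH_CLOSE,np.ones((7,7)));m=cv2.morphologyEx(m,cv2.MORPH_OPEN,np.ones((3,3)))
k=max(cv2.findContours(m,0,2)[0],key=cv2.contourArea); r=cv2.minAreaRect(k);bx=cv2.boxPoints(r)
print("rack px",bx); print([ray("top",*q,.03).round(4) for q in bx])
E
```

```text
p1 [ 0.5296832  -0.33686099  0.09      ]
p2 [ 0.46621784 -0.32646446  0.09      ]
p3 [ 0.40296247 -0.32573136  0.07      ]
plate px [[225.01367 223.63014]
 [258.34247 134.75343]
 [362.56165 173.83562]
 [329.23285 262.71234]]
[array([0.4444, 0.3089, 0.012 ]), array([0.6893, 0.2274, 0.012 ]), array([ 0.5881, -0.0595,  0.012 ]), array([0.3463, 0.0262, 0.012 ])]
rack px [[448.77225 257.27722]
 [456.38614 181.13861]
 [481.8317  183.68317]
 [474.2178  259.82178]]
[array([ 0.3687, -0.2888,  0.03  ]), array([ 0.5717, -0.3093,  0.03  ]), array([ 0.5664, -0.3775,  0.03  ]), array([ 0.3635, -0.3562,  0.03  ])]
```

View pics/c1.png

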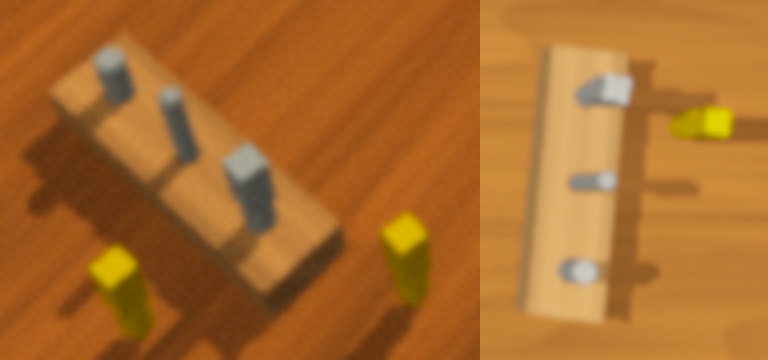

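View pics/c2.png

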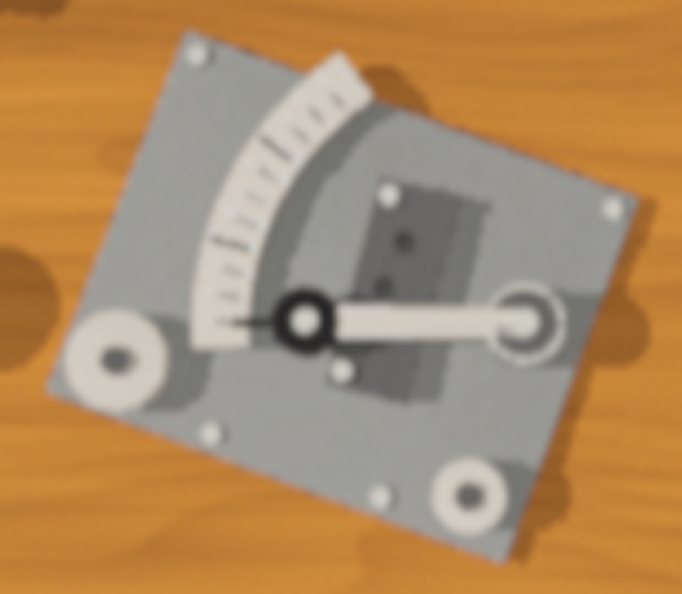

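The crop confirms it. The pin at scene (226,295) / top (478,195) has the thick square head; the middle pin is slender and the far one is short and round. In the top crop the quadrant holes show at crop (384,287), the middle one, and (404,241). The pivot is at (525,323), the roller at (306,321) and the pointer tip at about (232,322).

```bash
cat >> h.py <<'E'
from scipy.spatial.transform import Rotation as Ro
E
python3 - <<'E'
from h import *
t=cv2.imread("pics/top0.png")
def px(u,v): return (u+.5)/4.4-.5+215,(v+.5)/4.4-.5+135
obs={"roller":(306,321,.058,(-24.5,22.2)),"pul1":(117,359,.043,(-86,122)),"pul2":(469,496,.043,(-88,-105)),
"c1":(188,30,.012,(120,150)),"c2":(640,198,.012,(120,-150)),"c3":(508,565,.012,(-120,-150)),"c4":(47,392,.012,(-120,150)),"tip":(230,323,.0365,(-40.2,65.4)),"pivot":(525,323,.056,(20,-100))}
W=np.array([ray("top",*px(o[0],o[1]),o[2])[:2] for o in obs.values()]);B=np.array([o[3] for o in obs.values()])/1e3
w=slice(0,7)
wc,bc=W[w].mean(0),B[w].mean(0); U,_,Vt=np.linalg.svd((B[w]-bc).T@(W[w]-wc)); R=(U@Vt).T
if np.linalg.det(R)<0: print("refl")
o=wc-R@bc; print("base",o,np.degrees(np.arctan2(R[1,0],R[0,0])))
for k,e in zip(obs,(W-(B@R.T+o))*1e3): print(k,e.round(1))
for n,q in(("mid",(384,287)),("third",(404,241))):
    h=R.T@(ray("top",*px(*q),.031)[:2]-o)*1e3; d=h-[20,-100]; print(n,"base",h.round(1),"r",np.hypot(*d).round(1),"defl",(110+np.degrees(np.arctan2(18,85))-np.degrees(np.arctan2(d[1],d[0]))).round(1))
# stop pin head
hsv=cv2.cvtColor(t,cv2.COLOR_BGR2HSV)
m=((hsv[:,:,1]<90)&(hsv[:,:,2]>175)).astype(np.uint8); q=np.zeros_like(m); q[185:205,470:486]=m[185:205,470:486]
k=max(cv2.findContours(q,0,2)[0],key=cv2.contourArea);r=cv2.minAreaRect(k);print(r)
bx=cv2.boxPoints(r);c=[ray("top",*p,.092)[:2].round(4) for p in bx];print("head corners",c)
print("head ctr top",ray("top",*r[0],.092),"scene",ray("scene",(246.5)/4-.5+165,160.5/4-.5+255,.092))
print("short",ray("top",(584-480)/3.6+440,270/3.6+170,.066),"slender",ray("top",(607-480)/3.6+440,180/3.6+170,.092))
s=arm.observe();print(Ro.from_rotvec(s["ee_rot"]).as_matrix().round(3))
E
```

```text
base [0.50693902 0.12345339] -18.802405155378953
roller [-2.2 -5.1]
pul1 [-0.5 -6.2]
pul2 [-2.  -3.6]
c1 [1.8 2.8]
c2 [-0.   4.3]
c3 [0.5 3.8]
c4 [2.6 4.1]
tip [-2.3 -3.7]
pivot [-3.1 -4.2]
mid base [ 11.3 -17.8] r 82.6 defl 25.9
third base [ 41.7 -19.5] r 83.4 defl 47.1
((476.5, 194.0), (8.0, 9.0), 90.0)
head corners [array([ 0.542 , -0.3286]), array([ 0.5425, -0.3514]), array([ 0.5222, -0.3513]), array([ 0.5217, -0.3285])]
head ctr top [ 0.53211084 -0.33992823  0.092     ] scene [ 0.5326968  -0.34385892  0.092     ]
short [ 0.40293141 -0.32942606  0.066     ] slender [ 0.46638484 -0.3365165   0.092     ]
[[ 0.955  0.298 -0.001]
 [ 0.298 -0.955  0.001]
 [-0.    -0.001 -1.   ]]
```

Run:
```python
from h import *
for n in P:
    p=P[n];print(n,(-cv2.Rodrigues(p["rvec"])[0].T@p["tvec"]).round(3))
s=cv2.imread("pics/scene0.png")
cv2.imwrite("pics/c3.png",cv2.resize(s[148:248,265:405],None,fx=5.5,fy=5.5,interpolation=cv2.INTER_CUBIC))
```

```text
scene [ 0.922 -0.586  0.784]
top [0.425 0.058 1.156]
```

View pics/c3.png

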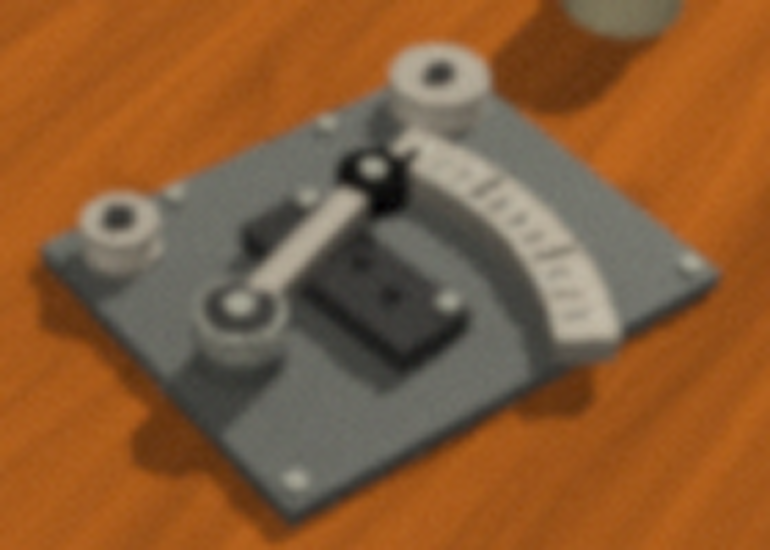

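The scene crop shows pulleys at (439,73) and (120,217), the pivot cap at (240,303), the roller at (372,168), holes at (362,258) and (392,294), and plate corners at (720,275), (293,522) and (42,250). I'll triangulate these across both views to check the heights.

Run:
```python
from h import *
def pt(u,v): return [(u+.5)/4.4-.5+215,(v+.5)/4.4-.5+135]
def ps(u,v): return [(u+.5)/5.5-.5+265,(v+.5)/5.5-.5+148]
D={"pul1":((117,359),(439,73)),"pul2":((469,496),(120,217)),"pivot":((525,323),(240,303)),"roller":((306,321),(372,168)),"mid":((384,287),(362,258)),"third":((404,241),(392,294)),
"c1":((188,30),(720,275)),"c2":((640,198),(293,522)),"c3":((508,565),(42,250)),"qb1":((342,370),(307,195)),"qb2":((388,195),(449,300)),"tip":((230,323),(410,160))}
def M(n):
    p=P[n];K=np.array([[p["fx"],0,p["cx"]],[0,p["fy"],p["cy"]],[0,0,1]]);return K@np.c_[cv2.Rodrigues(p["rvec"])[0],p["tvec"]]
a=np.array([pt(*v[0]) for v in D.values()]);b=np.array([ps(*v[1]) for v in D.values()])
X=cv2.triangulatePoints(M("top"),M("scene"),a.T,b.T);X=(X[:3]/X[3]).T
for k,x in zip(D,X): print(k,x.round(4))
B={"pul1":(-86,122),"pul2":(-88,-105),"pivot":(20,-100),"roller":(-24.5,22.2),"c1":(120,150),"c2":(120,-150),"c3":(-120,-150)}
i=[list(D).index(k) for k in B];W=X[i,:2];Bm=np.array(list(B.values()))/1e3
wc,bc=W.mean(0),Bm.mean(0);U,_,Vt=np.linalg.svd((Bm-bc).T@(W-wc));R=(U@Vt).T;o=wc-R@bc
print(o,np.degrees(np.arctan2(R[1,0],R[0,0])));print(((W-(Bm@R.T+o))*1e3).round(1))
for k in("mid","third","qb1","qb2","tip"):
    d=R.T@(X[list(D).index(k),:2]-o)*1e3-[20,-100];print(k,np.hypot(*d).round(1),np.degrees(np.arctan2(d[1],d[0])).round(1))
h=[[476.5,194]],[[246.5/4-.5+165,160.5/4-.5+255]]
q=cv2.triangulatePoints(M("top"),M("scene"),np.array(h[0]).T,np.array(h[1]).T);print("head",(q[:3]/q[3]).T)
```

```text
pul1 [0.4645 0.2615 0.0376]
pul2 [0.3876 0.0488 0.0374]
pivot [0.4908 0.0181 0.054 ]
roller [0.4889 0.1476 0.0544]
mid [0.512  0.103  0.0325]
third [0.5399 0.0913 0.0301]
c1 [0.671  0.2298 0.0089]
c2 [ 0.5733 -0.0533  0.0055]
c3 [0.3465 0.0248 0.0084]
qb1 [0.4607 0.1265 0.0352]
qb2 [0.568  0.102  0.0329]
tip [0.4875 0.1953 0.0265]
[0.50648454 0.12263152] -18.612594282742386
[[ 0.6 -4.2]
 [-2.  -2.4]
 [-2.7 -3.4]
 [-1.4 -3.9]
 [ 3.   3.3]
 [ 1.   4.5]
 [ 1.6  6.1]]
mid 83.6 95.9
third 83.9 75.0
qb1 110.0 126.0
qb2 109.7 65.9
tip 174.0 110.6
head [[ 0.53176948 -0.34190771  0.0884057 ]]
```

Run:
```python
from h import *
c=[(245,143),(270,157),(250,180),(223,167)]
w=np.array([ray("scene",(u+.5)/4-.5+165,(v+.5)/4-.5+255,.092)[:2] for u,v in c]);print(w.round(4))
for i in range(4):
    d=w[(i+1)%4]-w[i];print(np.hypot(*d).round(4),(np.degrees(np.arctan2(d[1],d[0]))%90).round(1))
s=arm.observe();R=Ro.from_rotvec(s["ee_rot"]).as_matrix();p=s["position"]
print("to above pin, tool cm",(R.T@(np.array([.532,-.3405,.16])-p)*100).round(2))
```

```text
[[ 0.5248 -0.3366]
 [ 0.5419 -0.3352]
 [ 0.543  -0.3514]
 [ 0.5257 -0.3539]]
0.0171 4.8
0.0162 3.8
0.0175 8.5
0.0173 2.8
to above pin, tool cm [ 40.63 -14.08   8.32]
```

jog_arm(moves=[{"fingers":0.1,"xyz":[5,-2,1],"angular":[0,0,-0.15]},{"fingers":0.1,"xyz":[10,-4,2],"angular":[0,0,-0.3]},{"fingers":0.1,"xyz":[15,-5.5,3],"angular":[0,0,-0.45]},{"fingers":0.1,"xyz":[20,-7,4],"angular":[0,0,-0.6]},{"fingers":0.1,"xyz":[25,-8.5,5],"angular":[0,0,-0.75]},{"fingers":0.1,"xyz":[30,-10,6],"angular":[0,0,-0.9]},{"fingers":0.1,"xyz":[35,-12,7],"angular":[0,0,-1.05]},{"fingers":0.1,"xyz":[38,-13,8],"angular":[0,0,-1.17]},{"fingers":0.1,"xyz":[40.6,-14.1,8.3],"angular":[0,0,-1.27]},{"fingers":0.1,"xyz":[40.6,-14.1,8.3],"angular":[0,0,-1.27]},{"fingers":0.1,"xyz":[40.6,-14.1,8.3],"angular":[0,0,-1.27]}], grip_force=25)

```text
clock: 1.48
position: [0.5311, -0.3417, 0.1604]
ee_rot: [-2.221, -2.221, 0.001]
force: [0.7, -0.2, -0.7]
width: 0.448
```

jog_arm(moves=[{"fingers":0.1,"xyz":[0,0,2.5],"angular":[0,0,0]},{"fingers":0.1,"xyz":[0,0,4.5],"angular":[0,0,0]},{"fingers":0.1,"xyz":[0,0,4.5],"angular":[0,0,0]},{"fingers":0.1,"xyz":[0,0,4.5],"angular":[0,0,0]}])

```text
clock: 1.98
position: [0.5317, -0.3418, 0.1166]
ee_rot: [2.22, 2.221, -0.0]
force: [-0.8, -0.1, 0.8]
width: 0.452
```

Run:
```python
from h import *
s=imaging.get_image("scene")[:,:,::-1];t=imaging.get_image("top")[:,:,::-1]
a=cv2.resize(s[245:345,165:265],(400,400),interpolation=cv2.INTER_CUBIC);b=cv2.resize(t[150:250,430:530],(400,400),interpolation=cv2.INTER_CUBIC)
cv2.imwrite("pics/g1.png",np.hstack([a,b]));print(arm.observe()["position"])
```

```text
[ 0.53221933 -0.34159536  0.11689611]
```

View pics/g1.png

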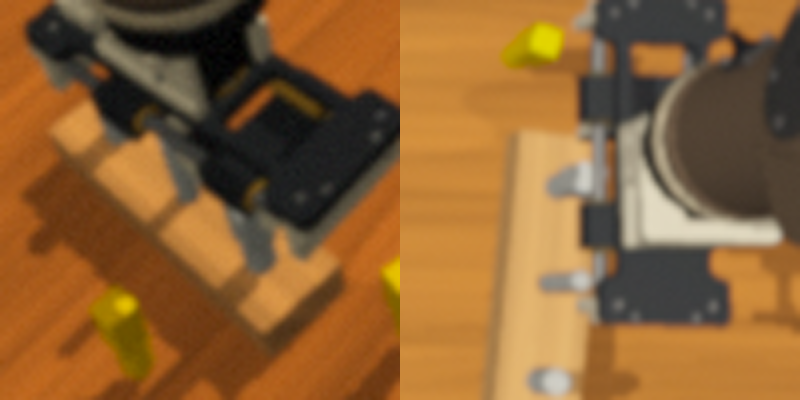

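The pin stands between the jaws and the slender pin is clear of them. I'll descend and close.

jog_arm(moves=[{"fingers":0.1,"xyz":[0,0,1.5],"angular":[0,0,0]},{"fingers":0.1,"xyz":[0,0,3],"angular":[0,0,0]},{"fingers":0.1,"xyz":[0,0,3.9],"angular":[0,0,0]},{"fingers":0.1,"xyz":[0,0,3.9],"angular":[0,0,0]},{"fingers":0.5,"xyz":[0,0,3.9],"angular":[0,0,0]},{"fingers":1,"xyz":[0,0,3.9],"angular":[0,0,0]},{"fingers":1,"xyz":[0,0,3.9],"angular":[0,0,0]},{"fingers":1,"xyz":[0,0,3.9],"angular":[0,0,0]},{"fingers":1,"xyz":[0,0,3.9],"angular":[0,0,0]},{"fingers":1,"xyz":[0,0,3.9],"angular":[0,0,0]}], grip_force=25)

```text
clock: 3.32
position: [0.532, -0.3411, 0.0771]
ee_rot: [2.219, 2.223, 0.0]
force: [-1.0, -0.6, 4.8]
width: 0.195
```

```bash
python3 -c "
from h import *
s=arm.observe();print(s['position'],s['width']*92,s['force'],s['ft_torque'])"
```

```text
[ 0.53204236 -0.34109139  0.07714585] 17.960774843112716 [-0.99291789 -0.60533831  4.78128907] [0.08191695 0.15191386 0.01183465]
```

jog_arm(moves=[{"fingers":1,"xyz":[0,0,-0.5],"angular":[0,0,0]},{"fingers":1,"xyz":[0,0,-1.5],"angular":[0,0,0]},{"fingers":1,"xyz":[0,0,-3],"angular":[0,0,0]},{"fingers":1,"xyz":[0,0,-5.5],"angular":[0,0,0]},{"fingers":1,"xyz":[0,0,-8],"angular":[0,0,0]},{"fingers":1,"xyz":[0,0,-9],"angular":[0,0,0]},{"fingers":1,"xyz":[0,0,-9],"angular":[0,0,0]}])

```text
clock: 4.2
position: [0.5321, -0.3412, 0.1675]
ee_rot: [2.218, 2.222, 0.0]
force: [-0.8, 0.3, -2.2]
width: 0.192
```

Run:
```python
from h import *
s=imaging.get_image("scene")[:,:,::-1];o=arm.observe();print(o['position'],o['width']*92,o['force'],o['ft_torque'])
cv2.imwrite("pics/l1.png",cv2.resize(s[225:345,165:285],(480,480),interpolation=cv2.INTER_CUBIC))
p=o['position'];print("exp tip, head top px in crop",((proj("scene",[p-[0,0,.061],p+[0,0,.015]])-[165,225])*4).round(0))
```

```text
[ 0.53166602 -0.34094678  0.16656978] 18.261153597787132 [ 0.16351333  0.65213275 -1.46889287] [-0.0013713  -0.10982381 -0.01524795]
exp tip, head top px in crop [[243. 260.]
 [218. 176.]]
```

View pics/l1.png

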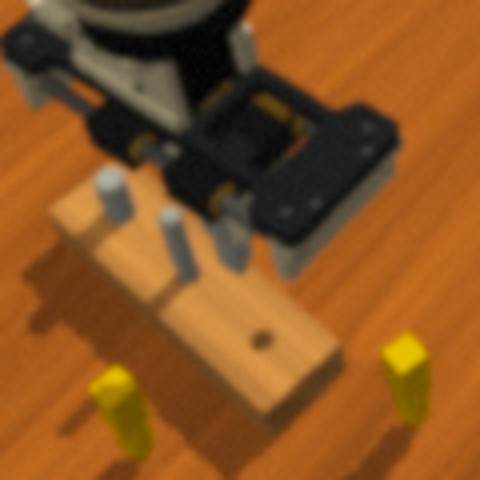

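The crop shows the pin lifted and upright with its foot tip near (240,270), and the empty hole at (262,340). The other two pins are untouched. I'll carry it to the −x side of the arm.

jog_arm(moves=[{"fingers":1,"xyz":[2,-0.5,0],"angular":[0,0,0]},{"fingers":1,"xyz":[6,-1.3,0],"angular":[0,0,0]},{"fingers":1,"xyz":[11,-2.1,0],"angular":[0,0,0]},{"fingers":1,"xyz":[16,-3,0],"angular":[0,0,0]},{"fingers":1,"xyz":[21,-4,0],"angular":[0,0,0]},{"fingers":1,"xyz":[26,-5,0],"angular":[0,0,0]},{"fingers":1,"xyz":[31,-6,0],"angular":[0,0,0]},{"fingers":1,"xyz":[36,-7,0],"angular":[0,0,0]},{"fingers":1,"xyz":[40,-7.7,0],"angular":[0,0,0]},{"fingers":1,"xyz":[43,-8.1,0],"angular":[0,0,0]},{"fingers":1,"xyz":[44.4,-8.2,0],"angular":[0,0,0]},{"fingers":1,"xyz":[44.4,-8.2,0],"angular":[0,0,0]}])

```text
clock: 5.75
position: [0.4488, 0.103, 0.1663]
ee_rot: [-2.218, -2.225, 0.001]
force: [0.2, 0.6, -1.1]
width: 0.196
```

jog_arm(moves=[{"fingers":1,"xyz":[0,0,2],"angular":[0,0,0]},{"fingers":1,"xyz":[0,0,4],"angular":[0,0,0]},{"fingers":1,"xyz":[0,0,6],"angular":[0,0,0]},{"fingers":1,"xyz":[0,0,6.6],"angular":[0,0,0]},{"fingers":1,"xyz":[0,0,6.6],"angular":[0,0,0]},{"fingers":1,"xyz":[0,0,6.6],"angular":[0,0,0]}])

```text
clock: 6.5
position: [0.4496, 0.1027, 0.1013]
ee_rot: [2.219, 2.223, 0.001]
force: [0.9, 0.4, -1.1]
width: 0.198
```

Run:
```python
from h import *
s=imaging.get_image("scene")[:,:,::-1];o=arm.observe();print(o['position'],o['ee_rot'],o['width']*92,o['force'],o['ft_torque'])
t=imaging.get_image("top")[:,:,::-1]
cv2.imwrite("pics/m1.png",np.hstack([cv2.resize(s[148:248,265:365],(400,400),interpolation=cv2.INTER_CUBIC),cv2.resize(t[140:240,230:330],(400,400),interpolation=cv2.INTER_CUBIC)]))
p=o['position'];print("exp tip px in crop",((proj("scene",[p-[0,0,.061]])-[265,148])*4).round(0))
print("empty hole",ray("scene",262.5/4-.5+165,340.5/4-.5+225,.03))
```

```text
[0.44952472 0.10280487 0.10137172] [2.21918880e+00 2.22268358e+00 1.44510726e-03] 18.023243588573127 [ 0.1873957   0.41367908 -1.0737547 ] [-0.04829699 -0.12857951 -0.0237506 ]
exp tip px in crop [[193. 146.]]
empty hole [ 0.53256225 -0.34481842  0.03      ]
```

View pics/m1.png

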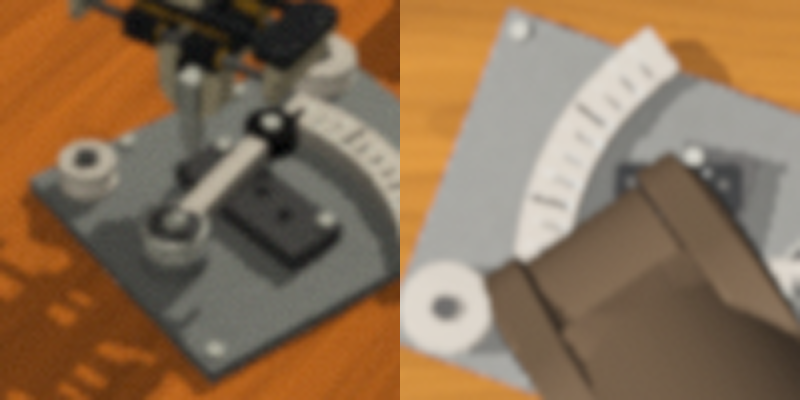

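The pin stands beside the arm's −x flank with its tip near scene-crop (192,150), and the pointer is at rest. I'll lower it and approach the flank.

jog_arm(moves=[{"fingers":1,"xyz":[0,0,0.3],"angular":[0,0,0]},{"fingers":1,"xyz":[0,0,0.55],"angular":[0,0,0]},{"fingers":1,"xyz":[0,0.5,0.55],"angular":[0,0,0]},{"fingers":1,"xyz":[0,1.0,0.55],"angular":[0,0,0]},{"fingers":1,"xyz":[0,1.5,0.55],"angular":[0,0,0]},{"fingers":1,"xyz":[0,1.8,0.55],"angular":[0,0,0]},{"fingers":1,"xyz":[0,2.1,0.55],"angular":[0,0,0]},{"fingers":1,"xyz":[0,2.3,0.55],"angular":[0,0,0]},{"fingers":1,"xyz":[0,2.5,0.55],"angular":[0,0,0]},{"fingers":1,"xyz":[0,2.5,0.55],"angular":[0,0,0]}])

```text
clock: 7.85
position: [0.4736, 0.103, 0.095]
ee_rot: [-2.219, -2.223, 0.001]
force: [-2.5, 0.9, -1.3]
width: 0.198
```

```bash
cat >> h.py <<'E'
def st(): 
    o=arm.observe();print(o['clock'],o['position'].round(4),"F",o['force'].round(2),"T",o['ft_torque'].round(3),"w",round(o['width']*92,2),"tilt",(Ro.from_rotvec(o['ee_rot']).as_matrix()[:2,2]*57.3).round(2))
def roller():
    """deflection (deg) from the black roller in the scene view"""
    s=imaging.get_image("scene"); v=s.max(2); best=[]
    q=[]
    for d in range(-4,50):
        a=np.radians(91-d); q.append(proj("scene",[.4908+.130*np.cos(a),.0181+.130*np.sin(a),.058-.006])[0])
    q=np.array(q); sc=[v[int(y)-4:int(y)+5,int(x)-4:int(x)+5].mean() for x,y in q]
    return np.argmin(sc)-4, np.round(min(sc)), np.round(sc[::6])
E
python3 -c "
from h import *
st();print(roller())"
```

```text
7.85 [0.4736 0.103  0.095 ] F [-2.46  0.87 -1.33] T [ 0.096  0.397 -0.031] w 18.24 tilt [-0.05 -0.01]
(np.int64(8), np.float64(59.0), array([82., 70., 59., 70., 90., 90., 89., 88., 93.]))
```

jog_arm(moves=[{"fingers":1,"xyz":[0.05,0.3,0],"angular":[0,0,0]},{"fingers":1,"xyz":[0.1,0.6,0],"angular":[0,0,0]},{"fingers":1,"xyz":[0.15,0.9,0],"angular":[0,0,0]},{"fingers":1,"xyz":[0.2,1.2,0],"angular":[0,0,0]},{"fingers":1,"xyz":[0.2,1.5,0],"angular":[0,0,0]},{"fingers":1,"xyz":[0.2,1.8,0],"angular":[0,0,0]},{"fingers":1,"xyz":[0.2,2.1,0],"angular":[0,0,0]},{"fingers":1,"xyz":[0.2,2.4,0],"angular":[0,0,0]},{"fingers":1,"xyz":[0.2,2.5,0],"angular":[0,0,0]},{"fingers":1,"xyz":[0.2,2.5,0],"angular":[0,0,0]}])

```text
clock: 9.15
position: [0.499, 0.1051, 0.0952]
ee_rot: [-2.219, -2.224, -0.0]
force: [-4.6, -1.4, -1.6]
width: 0.195
```

Run:
```python
from h import *
st()
s=imaging.get_image("scene")[:,:,::-1]
cv2.imwrite("pics/n1.png",cv2.resize(s[158:228,285:385],None,fx=6,fy=6,interpolation=cv2.INTER_CUBIC))
```

```text
9.15 [0.499  0.1051 0.0952] F [-4.57 -1.37 -1.62] T [-0.12   0.897 -0.017] w 17.92 tilt [0. 0.]
```

View pics/n1.png

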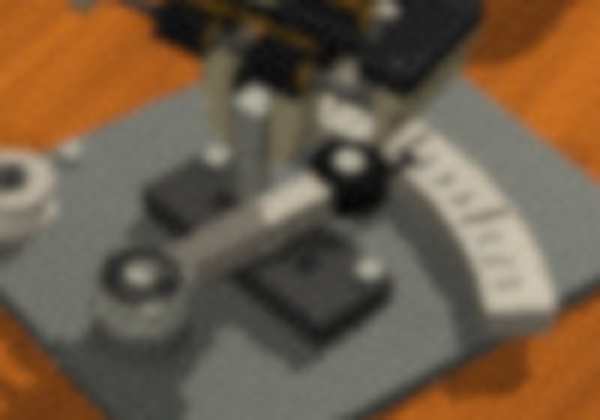

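The arm is deflected to about 18°, with roller at crop (348,160) and pointer at (410,158). That is past the first long mark, and the pin's side bears on the flank. Now I'll touch the quadrant to find its level.

jog_arm(moves=[{"fingers":1,"xyz":[0,0,0.05],"angular":[0,0,0]},{"fingers":1,"xyz":[0,0,0.1],"angular":[0,0,0]},{"fingers":1,"xyz":[0,0,0.15],"angular":[0,0,0]},{"fingers":1,"xyz":[0,0,0.2],"angular":[0,0,0]},{"fingers":1,"xyz":[0,0,0.2],"angular":[0,0,0]}])

```text
clock: 9.82
position: [0.4992, 0.1053, 0.0933]
ee_rot: [-2.219, -2.224, -0.001]
force: [-3.1, 2.0, -0.6]
width: 0.198
```

jog_arm(moves=[{"fingers":1,"xyz":[0,0,0.05],"angular":[0,0,0]},{"fingers":1,"xyz":[0,0,0.1],"angular":[0,0,0]},{"fingers":1,"xyz":[0,0,0.1],"angular":[0,0,0]}])

```text
clock: 10.2
position: [0.4993, 0.1052, 0.0928]
ee_rot: [2.219, 2.223, 0.001]
force: [-5.6, 0.8, 8.1]
width: 0.197
```

Contact at TCP z of about 0.0930. I'll lift 1 mm, move over the estimated hole and press lightly.

jog_arm(moves=[{"fingers":1,"xyz":[0,0,-0.12],"angular":[0,0,0]},{"fingers":1,"xyz":[0,0.3,-0.12],"angular":[0,0,0]},{"fingers":1,"xyz":[-0.1,0.6,-0.12],"angular":[0,0,0]},{"fingers":1,"xyz":[-0.2,0.9,-0.12],"angular":[0,0,0]},{"fingers":1,"xyz":[-0.28,1.25,-0.12],"angular":[0,0,0]},{"fingers":1,"xyz":[-0.28,1.25,-0.12],"angular":[0,0,0]},{"fingers":1,"xyz":[-0.28,1.25,-0.06],"angular":[0,0,0]},{"fingers":1,"xyz":[-0.28,1.25,-0.02],"angular":[0,0,0]},{"fingers":1,"xyz":[-0.28,1.25,0.02],"angular":[0,0,0]},{"fingers":1,"xyz":[-0.28,1.25,0.02],"angular":[0,0,0]}])

```text
clock: 11.45
position: [0.5117, 0.1026, 0.0921]
ee_rot: [-2.219, -2.224, -0.001]
force: [-4.0, 1.4, 1.0]
width: 0.198
```

jog_arm(moves=[{"fingers":1,"xyz":[0,0,0.05],"angular":[0,0,0]},{"fingers":1,"xyz":[0,0,0.1],"angular":[0,0,0]},{"fingers":1,"xyz":[0,0,0.1],"angular":[0,0,0]}])

```text
clock: 11.82
position: [0.5117, 0.1029, 0.0912]
ee_rot: [-2.219, -2.224, -0.002]
force: [-4.1, 2.4, 2.8]
width: 0.196
```

jog_arm(moves=[{"fingers":1,"xyz":[0,0,0.05],"angular":[0,0,0]},{"fingers":1,"xyz":[0,0,0.1],"angular":[0,0,0]},{"fingers":1,"xyz":[0,0,0.1],"angular":[0,0,0]}])

```text
clock: 12.2
position: [0.5118, 0.1032, 0.0904]
ee_rot: [-2.219, -2.224, -0.002]
force: [-5.8, 3.7, 3.1]
width: 0.193
```

jog_arm(moves=[{"fingers":1,"xyz":[0.05,-0.03,0],"angular":[0,0,0]},{"fingers":1,"xyz":[0.1,-0.05,0],"angular":[0,0,0]},{"fingers":1,"xyz":[0.1,-0.05,0.05],"angular":[0,0,0]},{"fingers":1,"xyz":[0.1,-0.05,0.1],"angular":[0,0,0]},{"fingers":1,"xyz":[0.1,-0.05,0.1],"angular":[0,0,0]}])

```text
clock: 12.82
position: [0.5112, 0.1039, 0.089]
ee_rot: [-2.219, -2.224, -0.002]
force: [-2.6, 4.8, 0.6]
width: 0.192
```

jog_arm(moves=[{"fingers":1,"xyz":[0.08,0.02,0],"angular":[0,0,0]},{"fingers":1,"xyz":[0.08,0.02,0.05],"angular":[0,0,0]},{"fingers":1,"xyz":[0.08,0.02,0.1],"angular":[0,0,0]},{"fingers":1,"xyz":[0.08,0.02,0.15],"angular":[0,0,0]},{"fingers":1,"xyz":[0.08,0.02,0.2],"angular":[0,0,0]},{"fingers":1,"xyz":[0.08,0.02,0.2],"angular":[0,0,0]}])

```text
clock: 13.58
position: [0.5112, 0.1042, 0.087]
ee_rot: [-2.219, -2.224, -0.0]
force: [-3.4, 3.5, 0.5]
width: 0.192
```

jog_arm(moves=[{"fingers":1,"xyz":[0.02,0,0.1],"angular":[0,0,0]},{"fingers":1,"xyz":[0.03,0,0.2],"angular":[0,0,0]},{"fingers":1,"xyz":[0.03,0,0.3],"angular":[0,0,0]},{"fingers":1,"xyz":[0.03,0,0.4],"angular":[0,0,0]},{"fingers":1,"xyz":[0.03,0,0.4],"angular":[0,0,0]}])

```text
clock: 14.2
position: [0.5112, 0.1043, 0.0829]
ee_rot: [-2.219, -2.224, 0.0]
force: [-1.7, 3.7, -0.9]
width: 0.196
```

jog_arm(moves=[{"fingers":1,"xyz":[0.02,0.02,0.1],"angular":[0,0,0]},{"fingers":1,"xyz":[0.03,0.02,0.2],"angular":[0,0,0]},{"fingers":1,"xyz":[0.03,0.02,0.3],"angular":[0,0,0]},{"fingers":1,"xyz":[0.03,0.02,0.36],"angular":[0,0,0]},{"fingers":1,"xyz":[0.03,0.02,0.4],"angular":[0,0,0]},{"fingers":1,"xyz":[0.03,0.02,0.4],"angular":[0,0,0]}])

```text
clock: 14.95
position: [0.5113, 0.1045, 0.0791]
ee_rot: [2.219, 2.223, -0.0]
force: [-4.3, 2.1, 4.1]
width: 0.2
```

jog_arm(moves=[{"fingers":1,"xyz":[0,0,0.03],"angular":[0,0,0]},{"fingers":1,"xyz":[0,0,0.06],"angular":[0,0,0]},{"fingers":1,"xyz":[0,0,0.06],"angular":[0,0,0]}])

```text
clock: 15.32
position: [0.5114, 0.1045, 0.079]
ee_rot: [2.219, 2.223, -0.0]
force: [-6.2, 1.6, 10.6]
width: 0.195
```

Run:
```python
from h import *
st()
s=imaging.get_image("scene")[:,:,::-1]
cv2.imwrite("pics/n2.png",cv2.resize(s[148:238,275:395],None,fx=6,fy=6,interpolation=cv2.INTER_CUBIC))
```

```text
15.325 [0.5114 0.1045 0.079 ] F [-6.19  1.59 10.56] T [ 0.357  1.423 -0.037] w 17.91 tilt [ 0.01 -0.03]
```

View pics/n2.png

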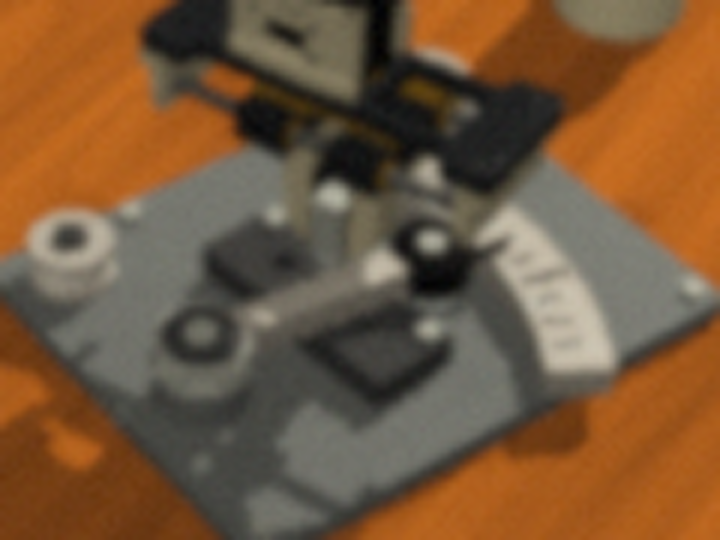

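The pin is home, with the shoulder stopping hard at the expected z of 0.079. The first hole is visible free at crop (293,262), the arm rests against the pin, and the pointer at (495,245) is inside the scale. I'll ease off the pressure, then open and rise.

jog_arm(moves=[{"fingers":1,"xyz":[0,0,-0.06],"angular":[0,0,0]},{"fingers":1,"xyz":[0,0,-0.06],"angular":[0,0,0]},{"fingers":0.5,"xyz":[0,0,-0.06],"angular":[0,0,0]},{"fingers":0.3,"xyz":[0,0,-0.06],"angular":[0,0,0]},{"fingers":0.3,"xyz":[0,0,-0.06],"angular":[0,0,0]},{"fingers":0.3,"xyz":[0,0,-0.06],"angular":[0,0,0]},{"fingers":0.3,"xyz":[0,0,-0.06],"angular":[0,0,0]}], grip_force=10)

```text
clock: 16.25
position: [0.5115, 0.1045, 0.079]
ee_rot: [2.219, 2.223, 0.0]
force: [-0.6, -0.8, -0.7]
width: 0.355
```

jog_arm(moves=[{"fingers":0.3,"xyz":[0,0,-0.5],"angular":[0,0,0]},{"fingers":0.3,"xyz":[0,0,-2],"angular":[0,0,0]},{"fingers":0.3,"xyz":[0,0,-4],"angular":[0,0,0]},{"fingers":0.3,"xyz":[0,0,-8],"angular":[0,0,0]},{"fingers":0.3,"xyz":[0,0,-12],"angular":[0,0,0]},{"fingers":0.3,"xyz":[-5,-4,-14],"angular":[0,0,0]},{"fingers":0.3,"xyz":[-10,-6,-14],"angular":[0,0,0]},{"fingers":0.3,"xyz":[-15,-8,-14],"angular":[0,0,0]},{"fingers":0.3,"xyz":[-20,-8,-14],"angular":[0,0,0]},{"fingers":0.3,"xyz":[-20,-8,-14],"angular":[0,0,0]}])

```text
clock: 17.5
position: [0.4314, -0.0993, 0.22]
ee_rot: [2.225, 2.215, -0.001]
force: [-0.1, 0.1, -0.7]
width: 0.347
```

Run:
```python
from h import *
st()
s=imaging.get_image("scene")[:,:,::-1];t=imaging.get_image("top")[:,:,::-1]
cv2.imwrite("pics/f1.png",np.hstack([cv2.resize(s[148:248,275:375],(400,400),interpolation=cv2.INTER_CUBIC),cv2.resize(t[140:240,230:330],(400,400),interpolation=cv2.INTER_CUBIC)]))
```

```text
17.5 [ 0.4314 -0.0993  0.22  ] F [-0.07  0.13 -0.7 ] T [ 0.001 -0.11  -0.022] w 31.88 tilt [ 0.06 -0.09]
```

View pics/f1.png

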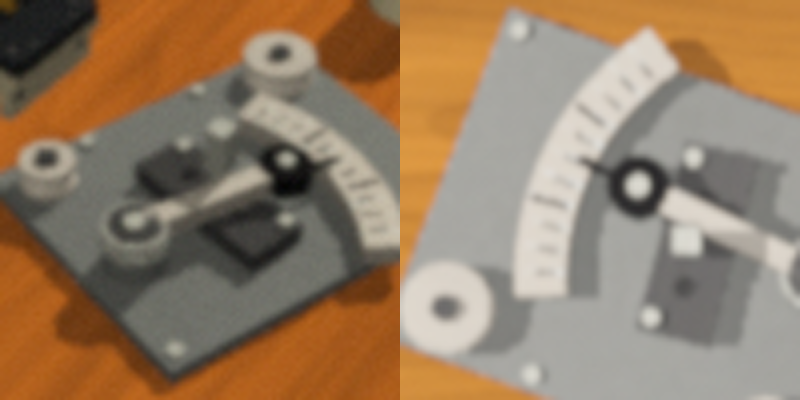

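With the gripper clear, the pin stands upright (head at top-crop (686,240)) and holds the arm. The pointer at (585,160) lies between the long marks at (545,200) and (590,115).

```bash
python3 -c "
from h import *
print(job.sign_off())"
```

```text
the job is handed in; nothing more can be done
None
```

The stop pin is fully home in the quadrant's middle hole and holds the tensioner arm back with the pointer between the two long marks. I handed the job in at about 17.6 s of the 64 s allowed.

- **Push and feel:** I pushed the arm to about 18° with the pin's side and touched the quadrant to find its level. I then felt the foot into the hole near 27°.
- **Forces:** The spring showed as 3–6 N while pushing. Pressing down never went above about 11 N, and that was the last push against the shoulder.
- **Seating:** The pin sank about 14 mm below the first touch on the quadrant and stopped hard where expected.
- **After release:** The pin stood upright in both views, and the pointer was about midway between the long marks. The wrist force read close to zero.
- **Bystanders:** The slender and short pins were still in place when I lifted the stop pin out. I did not photograph them, the mug or the vase again at the end, but the tool stayed clear of them.
- **Disagreement:** The plate corners disagreed with the pivot, roller and pulleys by up to about 10 mm. I trusted the mechanism features, and the feel for the hole confirmed them to about 2 mm.

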